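# Test the stop button of the print cell and reset it

### The arm

A 6-joint arm with a two-finger parallel gripper is mounted at the origin on the work surface. World frame = base frame: x ahead of the robot, y to its left, z up, the work surface at z = 0. Lengths are in m, angles in rad, forces in N, time in s.
With the tool pointing down it reaches from about 0.325 to 0.75 m from the base axis. Payload 7.6 kg.
Tool frame: the origin (TCP) lies midway between the tips of the shut fingers; the grasp point (between the pads) lies 19 mm behind it (pinch_z is the distance from the TCP to the grasp point, in m); z points along the fingers, y is the line along which they close (so a half turn about z gives the same grasp; the last joint's range is limited). The gripper opens to 85 mm and grips with 20 to 120 N. Pads are 22 mm wide; open, the fingers measure 114 mm over their backs; the gripper's body (76 mm by 85 mm) begins 54 mm behind the grasp point. The pads swing forward as they close: fully open they stand 13 mm farther back than shut.
Start: joints at [-1.281, 0.052, 1.401, -0, 1.689, -0.07], TCP at [0.185, -0.491, 0.231] pointing down, gripper open.
Joint ranges: [-2.9, 2.9], [-0.91, 2.17], [0.12, 2.37], [-1.06, 4.2], [0.26, 2.73], [-2.93, 2.93]. Speed limits (rad/s): [2.57, 2.57, 3.01, 3.14, 3.14, 3.14].

### API

Orientations are given as a 3x3 rotation matrix whose columns are the frame's x, y, z axes.
In Python, from cell import * gives the robot as it stands.
- The arm moves only by the tool step_arm, never from a script. Its argument "targets" is text: rows parted by semicolons, each of 7 numbers parted by spaces: the shift along the world's x, y, z in m, then the turn, a rotation vector about the world's x, y, z in degrees, then the closure, from 0 (fully open) to 1 (shut). A call has 1 to 20 rows; each row shifts and turns the commanded pose from where the row before left it; what a row does not reach is not made up. A row lasts 1/8 s, in which the tool goes at most 62.5 mm and 10.7 degrees, less where a joint would pass 70% of its speed; a pose out of reach is approached as far as the arm can. A call with a gripper value outside its range is refused whole. The fingers move at their own pace and stop on an object; the grip force is fixed at half the most. Time passes only in rows, so rows that do not move let the fingers close. It gives the time, the measured TCP pose, the force, the opening and the grip force at its end, in the units of the state.
- state(): the state, without advancing time (a new reading comes with each control period).
- grab_frame(name): name is "side" or "top"; returns (picture, depth): 480x640x3 uint8, red, green, blue; 480x640 float32, m along the optical axis (not along the pixel's ray), 0 where there is no reading.
- camera_model(name): a dict with "camera_matrix" (3x3 intrinsics, pixels), "world_to_cam" (4x4, takes a point from world to camera coordinates). Camera axes: x right, y up, looking along -z (the intrinsics and any distortion apply to the point x, -y, -z); pixel columns grow to the right and rows downward; lengths in m; the calibration is good to about 2 mm. A picture is of the moment at which its call begins. camera_model takes no time and is no camera call.
- sign_off(): hands the job in; it is judged then, once.
The state is a dict: "time": time; "joint_positions": joint angles; "joint_vel": joint speeds; "tau": joint torques, N m; "eef_pos": TCP position; "tcp_rot": TCP orientation; "contact_force": force on the tool from outside, world axes, zero at the start; "torque": the same for the moment, N m; "grip_width": opening from 0.0 (shut) to 1.0 (fully open); "finger_force": force on a finger pad.
Only numpy, scipy, OpenCV 4.12 (cv2) and the standard library are available. Lean on these libraries where they do the work, as an engineer would, in place of code of your own. Each camera call takes 0.05 s, during which the arm holds its last target. There are 200 camera calls.

### The job

Do the weekly stop-button test on the printer's control box: push the black three-lobed mushroom button all the way in so that it latches, then push it round clockwise (seen from above) by a lobe until it pops back out, and after that press the small round reset button beside it fully in and let it come up. Do it with the fingertips only: do not pick anything up, leave the loose things standing where they are, and do not touch the other, similar box with the round dial.

Things in the scene. Friction and masses are not known exactly. Their poses are not given: they have to be found in the camera images.
- station: Stop station: fixed off-white box, 130 (x) x 220 (y) x 60 mm high; origin at the centre of its underside on the desk, z up. On its flat top: mushroom button (axis at x 0, y +50 mm), reset button (x 0, y -30 mm), a loose figurine (about y -85 mm). Stands left or right, turned up to 0.35 rad either way (yaw 0 = long side along world y).
- stop_top (a point): Centre of the flat top of the black mushroom, on its vertical axis; z up; frame turns with the head (aligned with the box at twist 0). 104 mm above the desk when out, 94 mm latched in. Head: radius 26 mm, 20 mm thick; three lobes, 16 mm wide, reach 46 mm from the axis, one along +y, the others 120 degrees either side. Below: stem radius 13 mm, fixed collar radius 22 mm, 8 mm high.
- stop_lobe (a point): End of the lobe that points along +y of the button, 46 mm from the axis, at mid-thickness of the lobe: 12 mm below stop_top. All lobes are 16 mm thick, their undersides 20 mm below stop_top (24 mm above the box when the button is out, 14 mm when it is in).
- stop (a joint): How far the mushroom is pressed in: 0 = out, 0.010 m = fully in. It needs about 5 N to start; past half way (5 mm) it flips in by itself and stays latched without being held. It comes out again when the head is twisted.
- stop_head (a joint): Twist of the mushroom head about its vertical axis, rad, 0 at rest, growing CLOCKWISE seen from above, stop at 1.0. Light (about 0.06 N m), sprung back to 0 when let go. With the button latched, twisting raises it by a cam; at about 0.5 rad (30 degrees) it pops fully out.
- reset (a joint): How far the reset button is pressed: 0 = up, 0.006 m = fully in; about 5 N; springs back up when let go.
- reset_top (a point): Centre of the top of the reset button, a flat white round push button of 14 mm radius in a dark round collar (22 mm radius, 12 mm high) on the box top; 82 mm above the desk when up.
- dimmer: A second fixed off-white box of the same size (130 x 220 x 60 mm) with a smooth black round dial of 28 mm radius, 24 mm high: a lamp dimmer, not part of the job. Origin at the centre of its underside.
- dial (a joint): Angle of the dimmer's dial, rad; must stay where it is.
- figurine: Small grey printed figure, 26 mm across, 42 mm tall, standing loose on the station's top near its -y end; origin at the centre of its foot.
- scraper: Flat spatula-like scraper with a black handle, 170 mm long, lying on the desk between the boxes, roughly along world x; origin near its middle, on the desk.
- penpot: White ceramic cup, 72 mm across, 95 mm tall, behind the boxes; origin at the centre of its foot.
- resin: Grey bottle, 68 mm across, 140 mm tall, with a black cap, behind the left box; origin at the centre of its foot.
- jar: Glass jar with a steel lid, 66 mm across, 75 mm tall, behind the boxes; origin at the centre of its foot.
- gear: Orange printed gear with hub, 56 mm across, 24 mm tall, lying between the boxes; origin at the centre of its underside.
- spool_empty: Grey plastic ring, 100 mm across, 30 mm tall, lying behind the right box; origin at the centre of its underside.

How it is judged:
By the outcome, as a careful person would: the job done as asked, in the order asked, and still so for the second after the job is handed in, with the robot touching nothing.
It also fails if it takes over 48 s, if anything falls off the work surface, if the arm or the gripper's body presses on something with over 40 N, if the wrist force passes 120 N, or if a joint passes its speed limit or range.

## Working session

There is one attempt and no reset: what is moved stays moved. The work goes in short steps, Python scripts to look and compute and a tool call to move; the robot and the scene stay as the last step left them, time stands still between calls to the robot, and variables do not carry over. Pictures are saved under pics/ and viewed, at most 10 in all, crops included, and the job is handed in when it is done.

Besides the shell and the picture viewer there is one more tool, called after "Call:" by a JSON object that holds its "method" and its "body", one argument or row to a line. step_arm: Moves the arm, as the interface text tells. Its arguments: {"type":"object","properties":{"targets":{"type":"string"}},"required":["targets"]}

```bash
mkdir -p pics; cat > h.py <<'E'
from cell import *
import numpy as np, cv2
def pts(name,depth):
    m=camera_model(name);K=np.array(m["camera_matrix"]);T=np.linalg.inv(np.array(m["world_to_cam"]))
    v,u=np.mgrid[0:480,0:640]
    d=depth; X=np.stack([(u-K[0,2])/K[0,0]*d,-(v-K[1,2])/K[1,1]*d,-d],-1)
    return X@T[:3,:3].T+T[:3,3]
E
python3 - <<'E'
from h import *
for n in("top","side"):
    p,d=grab_frame(n);cv2.imwrite(f"pics/{n}0.png",p[:,:,::-1]);np.savez(f"{n}0.npz",p=p,d=d)
    m=camera_model(n);print(m, (d>0).mean())
s=state();print(s)
E
```

```text
{'camera_matrix': array([[484.27899009,   0.        , 324.81509714],
       [  0.        , 484.27899009, 241.04705465],
       [  0.        ,   0.        ,   1.        ]]), 'world_to_cam': array([[-0.04615602, -0.9989313 ,  0.00242501,  0.00971326],
       [ 0.97794671, -0.04469114,  0.20401698, -0.63753612],
       [-0.20369057,  0.01178814,  0.97896435, -0.99470235],
       [ 0.        ,  0.        ,  0.        ,  1.        ]])} 0.9959602864583333
{'camera_matrix': array([[549.37012557,   0.        , 309.47400872],
       [  0.        , 549.37012557, 241.8326975 ],
       [  0.        ,   0.        ,   1.        ]]), 'world_to_cam': array([[ 0.9361749 , -0.35101558,  0.01909518, -0.57809599],
       [ 0.19453247,  0.56254054,  0.80355787, -0.19591736],
       [-0.29280314, -0.74855608,  0.59492026, -1.02619973],
       [ 0.        ,  0.        ,  0.        ,  1.        ]])} 0.9960286458333333
{'time': 0.1, 'joint_positions': array([-1.28128552e+00,  5.27888402e-02,  1.40161399e+00,  1.00662422e-05,
        1.68862706e+00, -7.03066709e-02]), 'joint_vel': array([ 0.00097836, -0.00065013, -0.00311361,  0.00021332,  0.00032335,
        0.0002754 ]), 'tau': array([ 8.11998125e-04, -3.82582784e+01, -3.60986245e+01, -1.13544713e-04,
        4.75117573e-03, -1.91987397e-05]), 'eef_pos': array([ 0.18479714, -0.49110997,  0.23055342]), 'tcp_rot': array([[ 9.35960715e-01,  3.52104216e-01, -4.00724844e-04],
       [ 3.52104427e-01, -9.35959704e-01,  1.38027133e-03],
       [ 1.10937047e-04, -1.43297673e-03, -9.99998967e-01]]), 'contact_force': array([-0.3585204 , -0.69966086,  0.04248441]), 'torque': array([ 0.00359967,  0.02859493, -0.04599038]), 'finger_force': 0.0, 'grip_width': 1.0015185641973103}
```

View pics/top0.png

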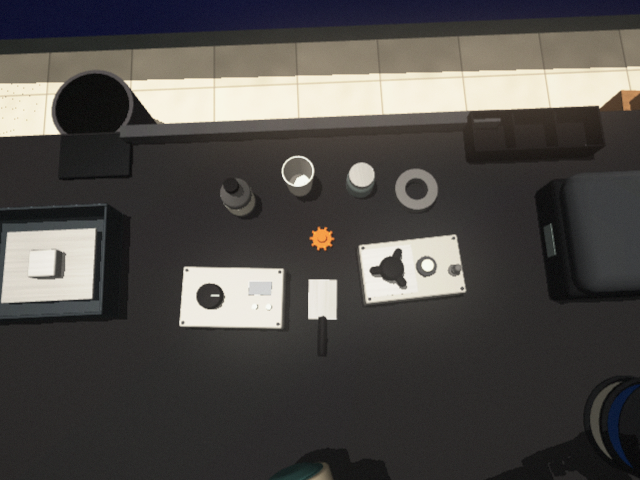

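View pics/side0.png

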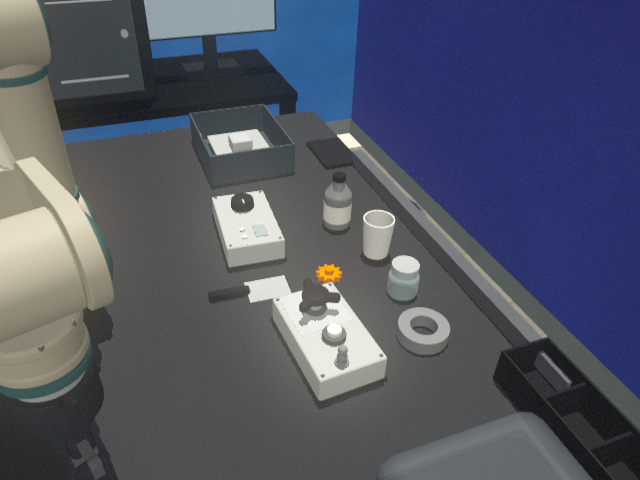

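The top view shows the station on the right: mushroom near (390,267), reset at (428,266), figurine at (455,270). The dimmer is on the left at (233,297). The side view agrees: mushroom (318,293), reset (334,332), figurine (342,355).

```bash
python3 - <<'E'
from h import *
R={"top":(slice(228,312),slice(350,475)),"side":(slice(265,400),slice(265,390))}
for n in R:
    z=np.load(f"{n}0.npz");P=pts(n,z["d"])[R[n]].reshape(-1,3);C=z["p"][R[n]].reshape(-1,3).astype(int)
    P0=P
    g=C.mean(1)
    m=(abs(P[:,2]-.06)<.005)&(g>110)
    r=cv2.minAreaRect(P[m,:2].astype(np.float32)*1000);print(n,"box z",np.median(P[m,2]),r)
    bp=cv2.boxPoints(r);e=[bp[1]-bp[0],bp[2]-bp[1]];l=max(e,key=np.linalg.norm);l=l*np.sign(l[1])
    yaw=np.arctan2(-l[0],l[1]);c=np.array(r[0])/1000;print("yaw",yaw)
    Rm=np.array([[np.cos(yaw),-np.sin(yaw)],[np.sin(yaw),np.cos(yaw)]])
    print("pred stop",c+Rm@[0,.05],"reset",c+Rm@[0,-.03],"fig",c+Rm@[0,-.085])
    # dark mushroom: points above .09
    q=(P[:,2]>.088)&(P[:,2]<.125)&(g<90)
    L=(P[:,:2]-c)@Rm
    q&=L[:,1]>0
    A=P[q];print("mush n",len(A),"z med",np.median(A[:,2]),np.percentile(A[:,2],[50,90,98]))
    t=A[A[:,2]>np.percentile(A[:,2],98)-.003];(cc,rr)=cv2.minEnclosingCircle(t[:,:2].astype(np.float32)*1000);print("top disc",cc,rr,len(t))
    (cc,rr)=cv2.minEnclosingCircle(A[:,:2].astype(np.float32)*1000);print("lobe circle",cc,rr)
    d=(A[:,:2]-np.array(cc)/1000);a=np.degrees(np.arctan2(d[:,1],d[:,0]));f=np.hypot(*d.T)>.034
    print("lobe angles",np.histogram(a[f],bins=36,range=(-180,180))[0])
    q=(L[:,1]<0)&(L[:,1]>-.06)&(abs(P[:,2]-.082)<.006)&(g>110);A=P[q]
    print("reset z",np.median(A[:,2]),cv2.minEnclosingCircle(A[:,:2].astype(np.float32)*1000),A.mean(0),len(A))
    q=(L[:,1]<-.06)&(P[:,2]>.07)&(P[:,2]<.12);A=P[q];print("fig",A.mean(0),A[:,2].max(),len(A))
E
```

```text
top box z 0.05970741056932238 ((569.70703125, -205.4230194091797), (129.12042236328125, 219.71890258789062), 3.837736129760742)
yaw 0.06698115
pred stop [ 0.56636048 -0.15553514] reset [ 0.57171496 -0.23535575] fig [ 0.57539617 -0.29023242]
mush n 648 z med 0.10120761828466196 [0.10120762 0.10435976 0.10650693]
top disc (570.24462890625, -157.5062713623047) 26.344953536987305 111
lobe circle (565.7072143554688, -155.40235900878906) 44.72022247314453
lobe angles [ 0  0 14 18  5  0  0  0  0  0  0  0  0  0  7 17  4  0  0  0  0  0  0  0
  0  0 13 18  7  0  0  0  0  0  0  0]
reset z 0.08125989764915409 ((571.5845947265625, -234.77113342285156), 13.858450889587402) [ 0.57114308 -0.23460242  0.08126346] 129
fig [ 0.55933868 -0.29234781  0.09117708] 0.10312324779196635 77
side box z 0.060911328604048576 ((570.5720825195312, -207.4857635498047), (130.87229919433594, 223.76235961914062), 3.537217378616333)
yaw 0.061736137
pred stop [ 0.56748724 -0.15758102] reset [ 0.57242299 -0.23742861] fig [ 0.57581632 -0.29232383]
mush n 369 z med 0.10011786100328901 [0.10011786 0.10464039 0.10627185]
top disc (569.8193359375, -152.1790771484375) 28.388545989990234 85
lobe circle (566.7327270507812, -160.1014404296875) 44.409584045410156
lobe angles [ 0  0  2 16 10  0  0  0  0  0  0  0  0  0 23  9  1  0  0  0  0  0  0  0
  0  0  5 10 15  0  0  0  0  0  0  0]
reset z 0.08233642581181244 ((571.7820434570312, -237.59815979003906), 14.370171546936035) [ 0.5716639  -0.23999618  0.08210656] 164
fig [ 0.56041538 -0.30132302  0.08918707] 0.10570366208136495 163
```

Call:
{"method": "step_arm", "body": {
  "targets": "0.03 0.025 0 0 0 -1.5 1;0.032 0.028 0 0 0 -1.5 1;0.032 0.028 0 0 0 -1.5 1;0.032 0.028 0 0 0 -1.5 1;0.032 0.028 0 0 0 -1.5 1;0.032 0.028 0 0 0 -1.5 1;0.032 0.028 0 0 0 -1.5 1;0.032 0.028 0 0 0 -1.5 1;0.032 0.028 0 0 0 -1.5 1;0.032 0.028 0 0 0 -1.5 1;0.032 0.028 0 0 0 -1.5 1;0.032 0.03 0 0 0 -0.3 1;0 0 0 0 0 0 1"
}}

```text
time: 1.72
eef_pos: [0.568, -0.1542, 0.2301]
tcp_rot: [[0.998, 0.07, -0.002], [0.07, -0.998, 0.001], [-0.001, -0.001, -1.0]]
contact_force: [-0.3, 0.2, -0.0]
grip_width: 0.001
finger_force: 0.0
```

Call:
{"method": "step_arm", "body": {
  "targets": "-0.001 -0.002 -0.04 0 0 0 1;0 0 -0.04 0 0 0 1;0 0 -0.03 0 0 0 1;0 0 -0.01 0 0 0 1;0 0 -0.005 0 0 0 1;0 0 -0.003 0 0 0 1;0 0 -0.002 0 0 0 1;0 0 0 0 0 0 1"
}}

```text
time: 2.72
eef_pos: [0.5665, -0.1587, 0.1027]
tcp_rot: [[0.998, 0.067, 0.002], [0.067, -0.998, -0.001], [0.002, 0.001, -1.0]]
contact_force: [-0.5, -0.0, 4.8]
grip_width: -0.001
finger_force: 2.2
```

Call:
{"method": "step_arm", "body": {
  "targets": "0 0 -0.002 0 0 0 1;0 0 -0.002 0 0 0 1;0 0 -0.002 0 0 0 1;0 0 0 0 0 0 1"
}}

```text
time: 3.22
eef_pos: [0.5654, -0.1582, 0.0944]
tcp_rot: [[0.998, 0.067, -0.002], [0.067, -0.998, 0.001], [-0.002, -0.001, -1.0]]
contact_force: [-0.5, -0.1, -0.3]
grip_width: -0.003
finger_force: 0.0
```

Call:
{"method": "step_arm", "body": {
  "targets": "0 0 -0.001 0 0 0 1;0 0 -0.001 0 0 0 1;0 0 0 0 0 0 1;0 0 0 0 0 0 1"
}}

```text
time: 3.72
eef_pos: [0.566, -0.1584, 0.0938]
tcp_rot: [[0.998, 0.067, 0.001], [0.067, -0.998, -0.0], [0.001, 0.0, -1.0]]
contact_force: [-2.7, 0.8, 4.8]
grip_width: 0.003
finger_force: 2.5
```

Call:
{"method": "step_arm", "body": {
  "targets": "0 0 0.02 0 0 0 1;0 0 0.03 0 0 0 1;-0.015 0.024 0 0 0 0 1;-0.015 0.024 0 0 0 0 1;0 0 0 0 0 0 1;0 0 -0.025 0 0 0 1;0 0 -0.02 0 0 0 1;0 0 -0.013 0 0 0 1;0 0 -0.006 0 0 0 1;0 0 0 0 0 0 1"
}}

```text
time: 4.97
eef_pos: [0.536, -0.1106, 0.0793]
tcp_rot: [[0.998, 0.066, -0.0], [0.066, -0.998, -0.0], [-0.0, 0.0, -1.0]]
contact_force: [-1.1, 0.3, 0.9]
grip_width: -0.002
finger_force: 0.0
```

```bash
python3 - <<'E'
from h import *
o=[]
for n,s in(("side",(slice(230,400),slice(220,400))),("top",(slice(215,315),slice(340,480)))):
    p,d=grab_frame(n);o.append(cv2.resize(p[s],(400,400)))
cv2.imwrite("pics/a.png",np.hstack(o)[:,:,::-1])
E
```

```text
(no output)
```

View pics/a.png

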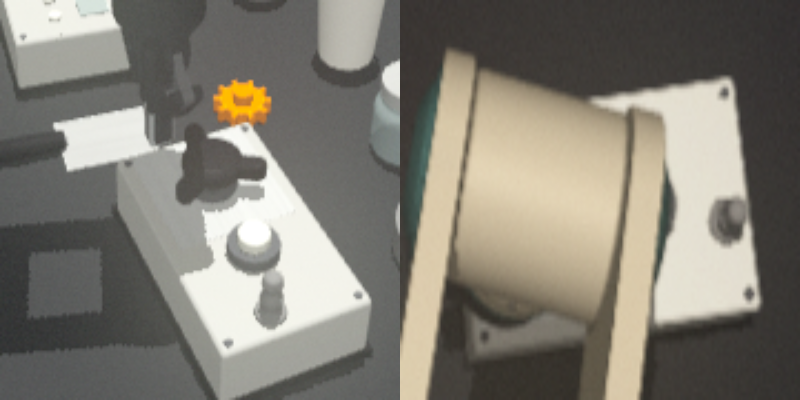

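The side half shows the mushroom latched low (around (215,165)), with the finger standing to the left (-x) of the +y lobe at (160,130). The top half is blocked by the arm. Next I sweep +x.

Call:
{"method": "step_arm", "body": {
  "targets": "0.005 0 0 0 0 0 1;0.005 0 0 0 0 0 1;0.004 0 0 0 0 0 1;0.004 0 0 0 0 0 1;0.004 0 0 0 0 0 1;0.004 0 0 0 0 0 1;0.003 0 0 0 0 0 1;0 0 0 0 0 0 1"
}}

```text
time: 6.08
eef_pos: [0.5651, -0.1104, 0.0792]
tcp_rot: [[0.998, 0.067, 0.0], [0.067, -0.998, -0.0], [0.0, 0.0, -1.0]]
contact_force: [-0.8, 0.3, 0.4]
grip_width: 0.001
finger_force: 0.4
```

```bash
python3 - <<'E'
from h import *
p,d=grab_frame("side");P=pts("side",d);np.save("b.npy",P)
cv2.imwrite("pics/b.png",cv2.resize(p[230:400,220:400],(500,500),interpolation=2)[:,:,::-1])
E
```

```text
(no output)
```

View pics/b.png

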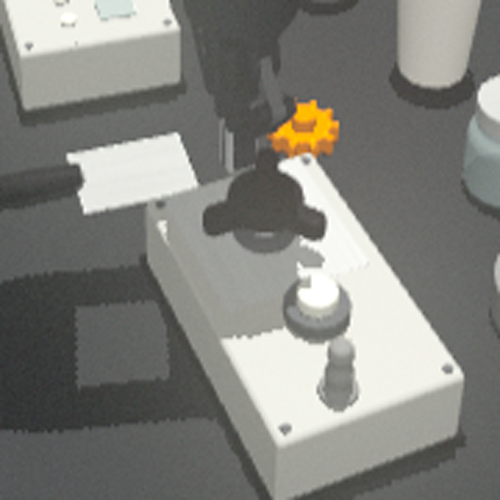

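The head is turned about 30° with its lobe at (265,160) in contact with the finger. I'll push further for margin.

Call:
{"method": "step_arm", "body": {
  "targets": "0.003 0 0 0 0 0 1;0.003 0 0 0 0 0 1;0.002 0 0 0 0 0 1;0 0 0 0 0 0 1;0 0 0 0 0 0 1"
}}

```text
time: 6.75
eef_pos: [0.5729, -0.1103, 0.0793]
tcp_rot: [[0.998, 0.067, 0.0], [0.067, -0.998, -0.0], [0.0, 0.0, -1.0]]
contact_force: [-0.8, 0.3, 1.2]
grip_width: 0.001
finger_force: 0.4
```

```bash
python3 - <<'E'
from h import *
p,d=grab_frame("side");P=pts("side",d)
for Q in(np.load("b.npy"),P):
    r=np.hypot(Q[...,0]-.567,Q[...,1]+.157);print(np.percentile(Q[(r<.022)&(Q[...,2]>.08)&(Q[...,2]<.13)][:,2],[50,80,95]))
    A=Q[(r>.034)&(r<.047)&(Q[...,2]>.078)&(Q[...,2]<.11)];a=np.degrees(np.arctan2(A[:,1]+.157,A[:,0]-.567));print(np.histogram(a,36,(-180,180))[0])
print(state()["contact_force"])
E
```

```text
[0.09702604 0.09830312 0.0995106 ]
[19 42  8  0  0  0  0  0  0  0  0 33 34 15  0  0  0  0  0  0  0  0  0  5
 12 13  9  7 48  0  0  0  0  0  0  3]
[0.09925674 0.10056275 0.10176688]
[41  5  0  0  0  0  0  0  0  0 40 35  8  0  0  0  0  0  0  0  0  0  8 13
 12 13 19 44  0  0  0  0  0  0  4 17]
[0.02724049 0.86228145 1.60094645]
```

Call:
{"method": "step_arm", "body": {
  "targets": "0.003 0 0 0 0 0 1;0.003 0 0 0 0 0 1;0.002 0 0 0 0 0 1;0 0 0 0 0 0 1"
}}

```text
time: 7.3
eef_pos: [0.581, -0.1104, 0.0792]
tcp_rot: [[0.998, 0.067, -0.0], [0.067, -0.998, -0.0], [-0.0, 0.0, -1.0]]
contact_force: [-0.9, 1.3, -0.2]
grip_width: 0.001
finger_force: 0.4
```

```bash
python3 - <<'E'
from h import *
p,d=grab_frame("side");P=pts("side",d)
for Q in(pts("side",np.load("side0.npz")["d"]),P):
    r=np.hypot(Q[...,0]-.567,Q[...,1]+.157);print(np.percentile(Q[(r<.022)&(Q[...,2]>.08)&(Q[...,2]<.13)][:,2],[50,80,95]))
    A=Q[(r>.034)&(r<.047)&(Q[...,2]>.078)&(Q[...,2]<.11)];a=np.degrees(np.arctan2(A[:,1]+.157,A[:,0]-.567));print(np.histogram(a,36,(-180,180))[0])
cv2.imwrite("pics/c.png",cv2.resize(p[230:400,220:400],(500,500),interpolation=2)[:,:,::-1])
E
```

```text
[0.10396679 0.10516396 0.10633806]
[ 0  0  9 38 37  0  0  0  0  0  0  0  0  6 44 16  5  0  0  0  0  0  0  0
  0  0  7 13 11  0  0  0  0  0  0  0]
[0.10397522 0.10518244 0.10629263]
[ 3  0  0  0  0  0  0  0  0 29 37 14  0  0  0  0  0  0  0  0  0 17 12 14
 22 20 31  0  0  0  0  0  0  3 19 39]
```

View pics/c.png

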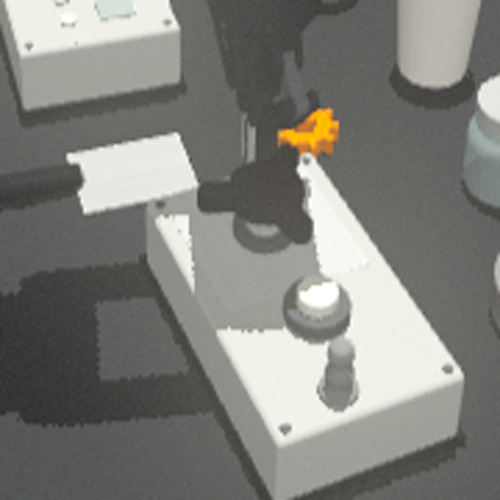

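The head top is back at 0.104 m (the same as at the start): it has popped out. I'll back off, lift, and go above the reset.

Call:
{"method": "step_arm", "body": {
  "targets": "-0.006 0 0 0 0 0 1;-0.008 0 0 0 0 0 1;-0.008 0 0 0 0 0 1;-0.008 0 0 0 0 0 1;-0.008 0 0 0 0 0 1;-0.007 0 0 0 0 0 1;0 0 0 0 0 0 1;0 0 0.03 0 0 0 1;0 0 0.03 0 0 0 1;0 0 0.02 0 0 0 1;0.009 -0.032 0 0 0 0 1;0.009 -0.032 0 0 0 0 1;0.009 -0.032 0 0 0 0 1;0.009 -0.03 0 0 0 0 1;0 0 0 0 0 0 1"
}}

```text
time: 9.22
eef_pos: [0.5719, -0.2381, 0.1588]
tcp_rot: [[0.998, 0.064, -0.0], [0.064, -0.998, -0.0], [-0.0, 0.0, -1.0]]
contact_force: [0.1, 1.1, 0.5]
grip_width: 0.004
finger_force: 0.0
```

```bash
python3 - <<'E'
from h import *
p,d=grab_frame("side")
Q=pts("side",d)
r=np.hypot(Q[...,0]-.567,Q[...,1]+.157);print(np.percentile(Q[(r<.022)&(Q[...,2]>.08)&(Q[...,2]<.13)][:,2],[50,80,95]))
A=Q[(r>.034)&(r<.047)&(Q[...,2]>.078)&(Q[...,2]<.11)];a=np.degrees(np.arctan2(A[:,1]+.157,A[:,0]-.567));print(np.histogram(a,36,(-180,180))[0])
E
```

```text
[0.10400212 0.10515298 0.10601104]
[ 0  0 10 36 39  0  0  0  0  0  0  0  0  7 16  1  0  0  0  0  0  0  0  0
  0  0  7 11 12  0  0  0  0  0  0  0]
```

Mushroom out and sprung back to 0. Now I press the reset.

Call:
{"method": "step_arm", "body": {
  "targets": "0 0.001 -0.03 0 0 0 1;0 0 -0.025 0 0 0 1;0 0 -0.015 0 0 0 1;0 0 -0.005 0 0 0 1;0 0 -0.003 0 0 0 1;0 0 -0.002 0 0 0 1;0 0 -0.002 0 0 0 1;0 0 -0.001 0 0 0 1;0 0 0 0 0 0 1"
}}

```text
time: 10.4
eef_pos: [0.5724, -0.2355, 0.077]
tcp_rot: [[0.998, 0.067, 0.001], [0.067, -0.998, -0.0], [0.001, 0.001, -1.0]]
contact_force: [0.5, 1.3, 5.0]
grip_width: 0.002
finger_force: 2.1
```

Call:
{"method": "step_arm", "body": {
  "targets": "0 0 -0.001 0 0 0 1;0 0 -0.001 0 0 0 1;0 0 0 0 0 0 1;0 0 0 0 0 0 1"
}}

```text
time: 10.9
eef_pos: [0.5724, -0.2355, 0.076]
tcp_rot: [[0.998, 0.067, 0.002], [0.067, -0.998, -0.001], [0.002, 0.001, -1.0]]
contact_force: [-1.6, 2.4, 11.2]
grip_width: -0.0
finger_force: 5.4
```

Call:
{"method": "step_arm", "body": {
  "targets": "0 0 -0.001 0 0 0 1;0 0 0 0 0 0 1;0 0 0 0 0 0 1"
}}

```text
time: 11.28
eef_pos: [0.5725, -0.2355, 0.0759]
tcp_rot: [[0.998, 0.067, 0.002], [0.067, -0.998, -0.001], [0.002, 0.001, -1.0]]
contact_force: [-4.1, 4.1, 15.1]
grip_width: -0.002
finger_force: 7.7
```

Call:
{"method": "step_arm", "body": {
  "targets": "0 0 0.005 0 0 0 1;0 0 0.01 0 0 0 1;0 0 0.03 0 0 0 1;0 0 0.04 0 0 0 1;0 0 0.04 0 0 0 1;-0.04 0 0.03 0 0 0 1;-0.05 0 0 0 0 0 1;-0.05 0 0 0 0 0 1;0 0 0 0 0 0 1;0 0 0 0 0 0 1"
}}

```text
time: 12.52
eef_pos: [0.4321, -0.2356, 0.2285]
tcp_rot: [[0.998, 0.066, 0.0], [0.066, -0.998, -0.0], [0.0, 0.0, -1.0]]
contact_force: [-0.9, -0.6, 1.0]
grip_width: -0.002
finger_force: 0.0
```

```bash
python3 - <<'E'
from h import *
p,d=grab_frame("side");Q=pts("side",d)
for c in((.567,-.157,.022),(.572,-.236,.01)):
    r=np.hypot(Q[...,0]-c[0],Q[...,1]-c[1]);print(np.percentile(Q[(r<c[2])&(Q[...,2]>.065)&(Q[...,2]<.13)][:,2],[50,80,95]))
cv2.imwrite("pics/e.png",p[:,:,::-1])
E
```

```text
[0.10326562 0.10484996 0.10618853]
[0.08292094 0.08395364 0.08490146]
```

View pics/e.png

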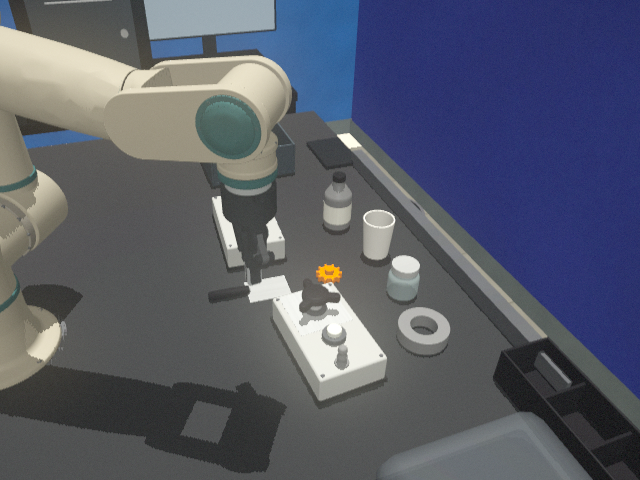

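The picture shows the mushroom out at (318,293), the reset up at (334,332), the figurine still standing at (342,355), and the gripper clear of everything.

```bash
python3 -c "
from cell import *
print(sign_off())"
```

```text
the job is handed in; nothing more can be done
None
```

The stop-button test is done and handed in at about 13 s: the mushroom was latched, twisted clockwise until it popped out, then the reset was pressed fully in and came back up, with the figurine still standing and the dimmer box never approached.

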